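# Shim the rocking magnetic stirrer

### The arm

A 7-joint arm with a two-finger parallel gripper is mounted at the origin on a cart in front of the work surface, level with it; the furniture and walls round the work are solid. World frame = base frame: x ahead of the robot, y to its left, z up, the work surface at z = 0. Lengths are in m, angles in rad, forces in N, time in s.
With the tool pointing down it reaches from about 0.35 to 0.9 m from the base axis. Payload 19.9 kg.
Tool frame: the origin (TCP) lies at the very end of the fingers, on their centre line; the grasp point (between the pads) lies 19 mm behind it (pinch_z is the distance from the TCP to the grasp point, in m); z points along the fingers, y is the line along which they close (so a half turn about z gives the same grasp; the last joint's range is limited). The gripper opens to 85 mm and grips with 20 to 120 N. Pads are 22 mm wide; open, the fingers measure 114 mm over their backs; the gripper's body (76 mm by 85 mm) begins 54 mm behind the grasp point. The pads swing forward as they close: fully open they stand 13 mm farther back than shut.
Start: joints at [-1.198, 0.417, -0.01, 1.614, 0.005, 1.111, -0.053], TCP at [0.251, 0.572, 0.205] pointing down, gripper open.
Joint ranges: [-2.81, 2.81], [-0.39, 2.02], [-1.27, 1.25], [0.06, 2.57], [-1.19, 4.33], [0.19, 2], [-2.82, 2.82]. Speed limits (rad/s): [1.89, 1.89, 2.39, 2.39, 3.01, 3.01, 3.01].

### API

Orientations are given as a unit quaternion [w, x, y, z].
In Python, from rig import * gives the robot as it stands. The module is installed in compiled form; this text tells all that it offers.
- The arm moves only by the tool step_arm, never from a script. Its argument "increments" is a list of rows, each an object with "delta_pos": the shift along the tool's x, y, z in mm, a list of three; "angular": the turn, a rotation vector about the tool's x, y, z in rad, a list of three; "claw": the opening, from -1 (shut) to 1 (fully open), so that 0 is half open. In form: [{"delta_pos": [tx, ty, tz], "angular": [ax, ay, az], "claw": claw}, ...]. A call has 1 to 12 rows; each row shifts and turns the commanded pose from where the row before left it, along the tool's axes as they then stand; what a row does not reach is not made up. A row lasts 1/12 s, in which the tool goes at most 41.7 mm and 7.16 degrees, less where a joint would pass 70% of its speed; a pose out of reach is approached as far as the arm can. A call with a gripper value outside its range is refused whole. The fingers move at their own pace and stop on an object; the grip force is fixed at half the most. Time passes only in rows, so rows that do not move let the fingers close. It gives the time, the measured TCP pose, the force, the opening and the grip force at its end, in the units of the state.
- get_state(): the state, without advancing time (a new reading comes with each control period).
- get_image(name): name is "side" or "top"; returns the picture (384x512x3 uint8, red, green, blue); there is no depth.
- camera_model(name): a dict with "fx", "fy", "cx", "cy" (pixels), "R" (3x3) and "t" (3): a world point X has camera coordinates R X + t. Camera axes: x right, y down, z forward; pixel columns grow to the right and rows downward; lengths in m; the calibration is good to about 2 mm. A picture is of the moment at which its call begins. camera_model takes no time and is no camera call.
- hand_in(): hands the job in; it is judged then, once.
The state is a dict: "time_s": time; "q": joint angles; "joint_velocities": joint speeds; "tau": joint torques, N m; "position": TCP position; "tcp_rot": TCP orientation; "force": force on the tool from outside, world axes, zero at the start; "wrist_torque": the same for the moment, N m; "grip_width": finger opening in m; "grip_force": force on a finger pad.
Only numpy, scipy, OpenCV 4.12 (cv2) and the standard library are available. Lean on these libraries where they do the work, as an engineer would, in place of code of your own. Each camera call takes 0.05 s, during which the arm holds its last target. There are 200 camera calls.

### The job

The magnetic stirrer rocks because its front left foot has lost its rubber pad. With the fingertips, push the larger of the two wedges along the worktop, thin end first, under that foot until it bears on the foot and the rocking stops, without jacking the stirrer out of level; then press down lightly on the stirrer's top above that corner to prove that it no longer gives, and back away clear. Pick nothing up, do not shove the stirrer along, and leave the beaker on it and everything else where it stands.

Things in the scene. Friction and masses are not known exactly. Their poses are not given: they have to be found in the camera images.
- stirrer: Flat white magnetic stirrer, loose, 1.6 kg, 130 x 130 mm, 51 mm high, roughly square to the robot. Origin: centre of its outline at worktop level; +x from its front (grey fascia, black knob, facing the robot) to its back, +y to its left as the robot sees it. Underside 12 mm above the worktop. Round feet at x, y = +-50 mm: three rubber ones stand on the worktop, the front left one is bare.
- bare_foot (a point): Centre of the flat underside of the bare plastic boss (18 mm diameter) at the stirrer's front left corner, 15 mm in from the front and left faces. It hangs 6 mm above the worktop. Pressed down at this corner with more than about 5 N, the unshimmed stirrer rocks until the boss touches the worktop (about 5 degrees).
- corner_top (a point): Point on the stirrer's flat top plate (122 x 122 mm) above the bare foot, 17 mm in from the front and left faces, 51 mm above the worktop: the place to press. 6 to 15 N is a good test.
- wedge: Larger of two grey ribbed plastic wedges, loose, 60 g, 100 x 36 mm. Origin: centre of its underside; +x points to the thin end (x = +50), at first within 12 degrees of straight ahead of the robot. Thickness falls evenly from 12.5 mm at x = -38 to 1.5 mm at x = +50; it begins to bear on the bare boss when the boss centre is at about x = +23 (give or take 3 mm). Slides freely with under 1 N.
- wedge_heel (a point): Centre of the wedge's flat upright back face, the face to push on: 36 mm wide, 16 mm high (heel block from x = -50 to -38); this point is 8 mm up. Once the wedge bears on the boss, the push needed rises quickly through 3 N; above about 8 N it jacks up or shoves the stirrer. It stays put when let go.
- small_wedge: The smaller grey ribbed wedge, 70 x 24 mm, at most 4.5 mm thick on its slope with an 8 mm heel: too thin for the gap; leave it. It lies to the right of the larger one. Origin: centre of its underside, thin end towards +x.
- beaker: Small glass beaker, 53 mm wide, 71 mm high, standing loose on the back right half of the stirrer's top. Origin: centre of its underside.
- jar_red: Sample jar with a red lid, 48 mm wide, 72 mm high, to the left of the wedges. Origin: centre of its underside.
- jar_white: Sample jar with a white lid, 48 mm wide, 57 mm high, right of the stirrer's front. Origin: centre of its underside.
- jar_blue: Sample jar with a blue lid, 48 mm wide, 72 mm high, right of the stirrer. Origin: centre of its underside.
- tape: Roll of paper tape lying flat, 72 mm wide, 19 mm high, right of the wedges. Origin: centre of its underside.
- stopper: Red-brown rubber stopper, 23 mm wide, 28 mm high, standing right of the wedges. Origin: centre of its underside.
Not all that is in view belongs to the job. Leave any pink look-alike of the wedge alone.

How it is judged:
By the outcome, as a careful person would: the job done as asked, in the order asked, and still so for the second after the job is handed in, with the robot touching nothing.
It also fails if it takes over 61 s, if anything falls off the work surface, if the arm or the gripper's body presses on something with over 40 N, if the wrist force passes 120 N, or if a joint passes its speed limit or range.

## Working session

There is one attempt and no reset: what is moved stays moved. The work goes in short steps, Python scripts to look and compute and a tool call to move; the robot and the scene stay as the last step left them, time stands still between calls to the robot, and variables do not carry over. Pictures are saved under pics/ and viewed, at most 10 in all, crops included, and the job is handed in when it is done.

Besides the shell and the picture viewer there is one more tool, called after "Call:" as name([rows], argument=value, ...), one row to a line, values as JSON. step_arm: Moves the arm, as the interface text tells. Its arguments: {"type":"object","properties":{"increments":{"type":"array"}},"required":["increments"]}

```bash
mkdir -p pics
cat > h.py <<'E'
from rig import *
import numpy as np, cv2
def ray(n,u,v,z):
    c=camera_model(n);R=np.array(c["R"]);t=np.array(c["t"])
    o=-R.T@t;d=R.T@np.array([(u-c["cx"])/c["fx"],(v-c["cy"])/c["fy"],1])
    return o+d*(z-o[2])/d[2]
def proj(n,X):
    c=camera_model(n);p=np.array(c["R"])@np.array(X)+np.array(c["t"])
    return c["fx"]*p[0]/p[2]+c["cx"],c["fy"]*p[1]/p[2]+c["cy"]
def save(n,f):
    im=get_image(n);cv2.imwrite(f"pics/{f}.png",im[:,:,::-1]);return im
E
python3 - <<'E'
from h import *
a=save("top","t0");b=save("side","s0")
cv2.imwrite("pics/both0.png",cv2.resize(np.vstack([a,b]),None,fx=.78,fy=.78)[:,:,::-1])
for n in("top","side"):
    c=camera_model(n);print(n,c["fx"],-np.array(c["R"]).T@c["t"],np.round(c["R"],2).tolist())
s=get_state();print(s["position"],s["tcp_rot"],s["time_s"],s["force"])
E
```

```text
top 365.13620533122094 [ 0.42017022 -0.23236878  0.95233182] [[0.01, -1.0, 0.01], [-1.0, -0.01, -0.08], [0.08, -0.01, -1.0]]
side 377.8434375438118 [ 0.31033126 -1.08250706  0.57842544] [[0.97, -0.24, 0.0], [-0.12, -0.5, -0.86], [0.21, 0.83, -0.51]]
[0.2511496  0.57194159 0.20452018] [-8.77355307e-05  2.05388722e-01  9.78680313e-01 -5.56465056e-04] 0.1 [ 0.00646367  0.38930678 -0.72353827]
```

View pics/t0.png

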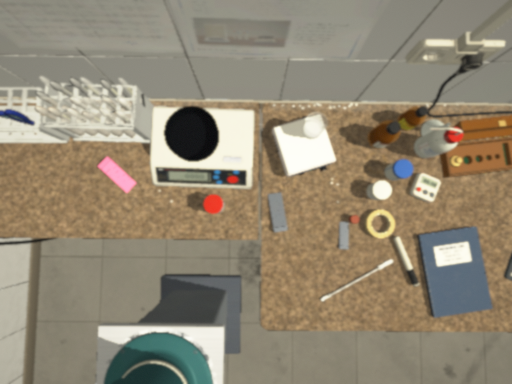

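View pics/s0.png

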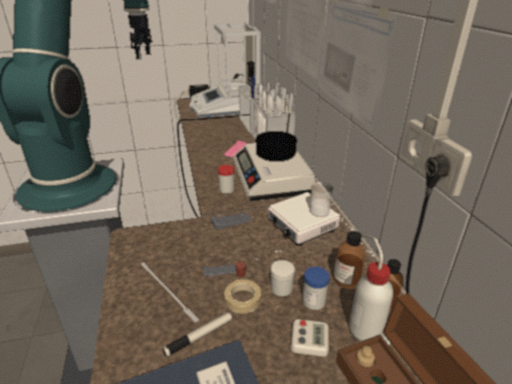

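Top view: larger grey wedge at (277,212), small grey wedge at (344,235), and pink look-alike at (117,174). The stirrer is at (304,145). By the description, I choose the grey one at (277,212). I'll check it in one close crop and measure.

Run:
```python
from h import *
a=cv2.imread("pics/t0.png");b=cv2.imread("pics/s0.png")
ca=cv2.resize(a[100:250,250:360],None,fx=4,fy=4,interpolation=cv2.INTER_CUBIC)
cb=cv2.resize(b[180:290,195:345],None,fx=2.6,fy=2.6,interpolation=cv2.INTER_CUBIC)
o=np.zeros((600,835,3),np.uint8);o[:600,:440]=ca;o[:286,445:835]=cb
cv2.imwrite("pics/c0.png",cv2.resize(o,(800,575)))
hsv=cv2.cvtColor(a,cv2.COLOR_BGR2HSV)
# wedge : bluish grey
p=a.astype(int);m=((p[:,:,0]>=p[:,:,2]+4)&(p[:,:,1]>60)&(p[:,:,1]<150)).astype(np.uint8)
m[:185]=0;m[250:]=0;m[:,:262]=0;m[:,360:]=0
m2=((p.min(2)>165)).astype(np.uint8);m2[:105]=0;m2[180:]=0;m2[:,:262]=0;m2[:,345:]=0
for k,mm,z in(("w",m,.006),("s",m2,.051)):
    for c in cv2.findContours(mm,0,2)[0]:
        if cv2.contourArea(c)<80: continue
        r=cv2.minAreaRect(c);bx=cv2.boxPoints(r)
        print(k,cv2.contourArea(c),np.round(r[0],1),np.round(bx,1).tolist(),np.round([ray("top",u,v,z)[:2] for u,v in bx],4).tolist(),np.round(ray("top",*r[0],z),4))
```

```text
s 2153.5 [304.5 144.2] [[272.8999938964844, 127.69999694824219], [320.6000061035156, 112.30000305175781], [336.20001220703125, 160.6999969482422], [288.5, 176.10000610351562]] [[0.6491, -0.279], [0.6904, -0.3991], [0.5675, -0.4379], [0.5273, -0.3189]] [ 0.6082 -0.3587  0.051 ]
```

View pics/c0.png

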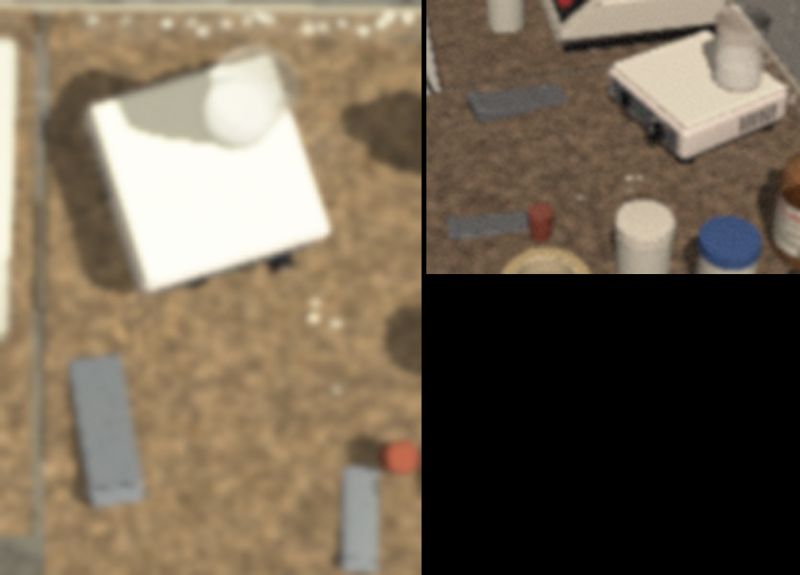

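The crop shows the larger wedge lying alone, with its heel block (ridge line at y≈487) towards the robot and its thin end at y≈357. The choice is confirmed. The stirrer's front left corner is at crop (147,291), to the right of the wedge's line, so the wedge has to be shifted right first.

Run:
```python
from h import *
f=3.832
c=lambda x,y:(250+x/f,100+y/f)
# crop pts: thin L,R ; heel L,R (top edge z=16mm)
P=[ray("top",*c(72,361),.0015),ray("top",*c(120,355),.0015),ray("top",*c(92,504),.016),ray("top",*c(143,499),.016)]
P=np.array(P)[:,:2];print(P.round(4).tolist())
tip=(P[0]+P[1])/2;heel=(P[2]+P[3])/2;d=tip-heel
yaw=np.arctan2(d[1],d[0]);print("tip",tip,"heel",heel,"len",np.linalg.norm(d),"yaw",np.degrees(yaw))
# stirrer
S=np.array([[0.6491,-0.279],[0.6904,-0.3991],[0.5675,-0.4379],[0.5273,-0.3189]]);ce=S.mean(0)
a=np.arctan2(*(S[0]-S[3]+S[1]-S[2])[::-1]);R=np.array([[np.cos(a),-np.sin(a)],[np.sin(a),np.cos(a)]])
print("stirrer",ce,np.degrees(a),"foot",ce+R@[-.05,.05],"ctop",ce+R@[-.048,.048])
for n,X in(("FLtop",[*(ce+R@[-.065,.065]),.051]),("FRtop",[*(ce+R@[-.065,-.065]),.051]),("BL",[*(ce+R@[.065,.065]),.051]),("FLbot",[*(ce+R@[-.065,.065]),.012]),("tip",[*tip,.0015]),("heel",[*heel,.016])):
    u,v=proj("side",X);print(n,round(u,1),round(v,1),"crop",round((445+(u-195)*2.6)*.958),round((v-180)*2.6*.958))
s=get_state();print(s["grip_width"])
```

```text
[[0.4849, -0.2725], [0.4894, -0.3051], [0.3887, -0.286], [0.3924, -0.32]]
tip [ 0.48712905 -0.28879687] heel [ 0.39054764 -0.30302011] len 0.0976230918300494 yaw 8.37755013345687
stirrer [ 0.608575 -0.358725] 17.828741493608856 foot [ 0.54566756 -0.32643485] ctop [ 0.54818386 -0.32772645]
FLtop 265.4 204.4 crop 602 61
FRtop 296.6 231.4 crop 679 128
BL 306.1 190.3 crop 703 26
FLbot 265.2 217.0 crop 601 92
tip 247.8 216.4 crop 558 91
heel 211.7 220.2 crop 468 100
0.0854895446156904
```

Call:
step_arm([
  {"delta_pos":[-23.7,-18.9,0],"angular":[0,0,0],"claw":-1},
  {"delta_pos":[-23.7,-18.9,0],"angular":[0,0,0],"claw":-1},
  {"delta_pos":[-23.7,-18.9,0],"angular":[0,0,0],"claw":-1},
  {"delta_pos":[-23.7,-18.9,0],"angular":[0,0,0],"claw":-1},
  {"delta_pos":[-23.7,-18.9,0],"angular":[0,0,0],"claw":-1},
  {"delta_pos":[-23.7,-18.9,0],"angular":[0,0,0],"claw":-1},
  {"delta_pos":[-23.7,-18.9,0],"angular":[0,0,0],"claw":-1},
  {"delta_pos":[-23.7,-18.9,0],"angular":[0,0,0],"claw":-1},
  {"delta_pos":[-23.7,-18.9,0],"angular":[0,0,0],"claw":-1},
  {"delta_pos":[-23.7,-18.9,0],"angular":[0,0,0],"claw":-1},
  {"delta_pos":[-23.7,-18.9,0],"angular":[0,0,0],"claw":-1},
  {"delta_pos":[-23.7,-18.9,0],"angular":[0,0,0],"claw":-1},
])

```text
time_s: 1.1
position: [0.4208, 0.2487, 0.205]
tcp_rot: [-0.0, 0.205, 0.979, -0.0]
force: [-0.2, 1.1, 0.4]
grip_width: 0.0001
grip_force: 0.0
```

Call:
step_arm([
  {"delta_pos":[-12.9,-28.7,0],"angular":[0,0,0],"claw":-1},
  {"delta_pos":[-12.9,-28.7,0],"angular":[0,0,0],"claw":-1},
  {"delta_pos":[-12.9,-28.7,0],"angular":[0,0,0],"claw":-1},
  {"delta_pos":[-12.9,-28.7,0],"angular":[0,0,0],"claw":-1},
  {"delta_pos":[-12.9,-28.7,0],"angular":[0,0,0],"claw":-1},
  {"delta_pos":[-12.9,-28.7,0],"angular":[0,0,0],"claw":-1},
  {"delta_pos":[-12.9,-28.7,0],"angular":[0,0,0],"claw":-1},
  {"delta_pos":[-12.9,-28.7,0],"angular":[0,0,0],"claw":-1},
  {"delta_pos":[-12.9,-28.7,0],"angular":[0,0,0],"claw":-1},
  {"delta_pos":[-12.9,-28.7,0],"angular":[0,0,0],"claw":-1},
  {"delta_pos":[-12.9,-28.7,0],"angular":[0,0,0],"claw":-1},
  {"delta_pos":[-12.9,-28.7,0],"angular":[0,0,0],"claw":-1},
])

```text
time_s: 2.1
position: [0.4233, -0.1288, 0.2051]
tcp_rot: [0.0, 0.205, 0.979, 0.0]
force: [0.9, 0.2, 0.5]
grip_width: 0.0001
grip_force: 0.0
```

Call:
step_arm([
  {"delta_pos":[-12.9,-28.7,0],"angular":[0,0,0],"claw":-1},
  {"delta_pos":[-12.9,-28.7,0],"angular":[0,0,0],"claw":-1},
  {"delta_pos":[-12.9,-28.7,0],"angular":[0,0,0],"claw":-1},
  {"delta_pos":[0,0,5],"angular":[0,0,0.112],"claw":-1},
  {"delta_pos":[0,0,10],"angular":[0,0,0.112],"claw":-1},
  {"delta_pos":[0,0,10],"angular":[0,0,0.112],"claw":-1},
  {"delta_pos":[0,0,10],"angular":[0,0,0.112],"claw":-1},
  {"delta_pos":[0,0,10],"angular":[0,0,0.112],"claw":-1},
  {"delta_pos":[0,0,10],"angular":[0,0,0.112],"claw":-1},
  {"delta_pos":[0,0,10],"angular":[0,0,0.112],"claw":-1},
  {"delta_pos":[0,0,10],"angular":[0,0,0.112],"claw":-1},
  {"delta_pos":[0,0,5],"angular":[0,0,0.112],"claw":-1},
])

```text
time_s: 3.1
position: [0.424, -0.2215, 0.124]
tcp_rot: [-0.001, 0.655, 0.756, -0.0]
force: [0.7, -0.7, 0.3]
grip_width: -0.0002
grip_force: 0.0
```

Call:
step_arm([
  {"delta_pos":[0,-4,20],"angular":[0,0,0],"claw":-1},
  {"delta_pos":[0,-4,25],"angular":[0,0,0],"claw":-1},
  {"delta_pos":[0,0,25],"angular":[0,0,0],"claw":-1},
  {"delta_pos":[0,0,22],"angular":[0,0,0],"claw":-1},
  {"delta_pos":[0,0,15],"angular":[0,0,0],"claw":-1},
  {"delta_pos":[0,0,8],"angular":[0,0,0],"claw":-1},
  {"delta_pos":[0,0,4],"angular":[0,0,0],"claw":-1},
  {"delta_pos":[0,0,1],"angular":[0,0,0],"claw":-1},
  {"delta_pos":[0,0,0.5],"angular":[0,0,0],"claw":-1},
  {"delta_pos":[0,0,0],"angular":[0,0,0],"claw":-1},
])

```text
time_s: 3.93
position: [0.4171, -0.2231, 0.0053]
tcp_rot: [0.001, 0.652, 0.758, 0.0]
force: [0.1, -0.5, -0.6]
grip_width: -0.0001
grip_force: 0.0
```

Call:
step_arm([
  {"delta_pos":[-6,0,0],"angular":[0,0,0],"claw":-1},
  {"delta_pos":[-8,0,0],"angular":[0,0,0],"claw":-1},
  {"delta_pos":[-8,0,0],"angular":[0,0,0],"claw":-1},
  {"delta_pos":[-8,0,0],"angular":[0,0,0],"claw":-1},
  {"delta_pos":[-5,0,0],"angular":[0,0,0],"claw":-1},
  {"delta_pos":[-5,0,0],"angular":[0,0,0],"claw":-1},
  {"delta_pos":[-5,0,0],"angular":[0,0,0],"claw":-1},
  {"delta_pos":[-5,0,0],"angular":[0,0,0],"claw":-1},
  {"delta_pos":[-5,0,0],"angular":[0,0,0],"claw":-1},
  {"delta_pos":[-5,0,0],"angular":[0,0,0],"claw":-1},
  {"delta_pos":[-5,0,0],"angular":[0,0,0],"claw":-1},
  {"delta_pos":[-5,0,0],"angular":[0,0,0],"claw":-1},
])

```text
time_s: 4.93
position: [0.4271, -0.2926, 0.0046]
tcp_rot: [0.0, 0.652, 0.758, -0.0]
force: [-0.3, -0.3, -0.3]
grip_width: -0.0005
grip_force: 0.0
```

Run:
```python
from h import *
a=save("top","t1")
cv2.imwrite("pics/c1.png",cv2.resize(a[150:250,240:360],None,fx=5,fy=5,interpolation=cv2.INTER_CUBIC)[:,:,::-1])
print(get_state()["position"],get_state()["force"])
```

```text
[ 0.42718419 -0.29362172  0.00476942] [-0.58153036 -1.61671886 -0.8712951 ]
```

View pics/c1.png

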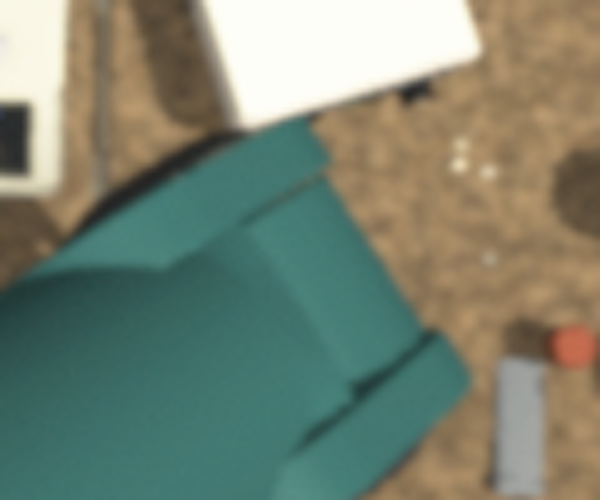

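The arm hides the wedge from above (the teal wrist covers the centre of the crop). I'll finish the sideways shift, back off, retreat and look again.

Call:
step_arm([
  {"delta_pos":[-5,0,0],"angular":[0,0,0],"claw":-1},
  {"delta_pos":[-5,0,0],"angular":[0,0,0],"claw":-1},
  {"delta_pos":[-5,0,0],"angular":[0,0,0],"claw":-1},
  {"delta_pos":[-4,0,0],"angular":[0,0,0],"claw":-1},
  {"delta_pos":[-2,0,0],"angular":[0,0,0],"claw":-1},
  {"delta_pos":[0,0,0],"angular":[0,0,0],"claw":-1},
])

```text
time_s: 5.48
position: [0.4301, -0.3135, 0.0046]
tcp_rot: [0.0, 0.653, 0.758, -0.0]
force: [-0.0, 0.3, -0.3]
grip_width: 0.0003
grip_force: 0.0
```

Call:
step_arm([
  {"delta_pos":[10,0,0],"angular":[0,0,0],"claw":-1},
  {"delta_pos":[10,0,-10],"angular":[0,0,0],"claw":-1},
  {"delta_pos":[0,-10,-25],"angular":[0,0,0],"claw":-1},
  {"delta_pos":[0,-25,-25],"angular":[0,0,0],"claw":-1},
  {"delta_pos":[0,-25,-15],"angular":[0,0,0],"claw":-1},
  {"delta_pos":[25,0,-15],"angular":[0,0,0],"claw":-1},
  {"delta_pos":[30,0,0],"angular":[0,0,0],"claw":-1},
  {"delta_pos":[35,0,0],"angular":[0,0,0],"claw":-1},
  {"delta_pos":[35,0,0],"angular":[0,0,0],"claw":-1},
  {"delta_pos":[35,0,0],"angular":[0,0,0],"claw":-1},
  {"delta_pos":[25,0,0],"angular":[0,0,0],"claw":-1},
  {"delta_pos":[0,0,0],"angular":[0,0,0],"claw":-1},
])

```text
time_s: 6.48
position: [0.339, -0.1142, 0.0942]
tcp_rot: [-0.001, 0.65, 0.76, 0.001]
force: [-0.1, -0.0, 0.3]
grip_width: 0.0001
grip_force: 0.0
```

Run:
```python
from h import *
a=save("top","t2");b=save("side","s2")
ca=cv2.resize(a[100:250,250:360],None,fx=4,fy=4,interpolation=cv2.INTER_CUBIC)
cb=cv2.resize(b[180:270,195:315],None,fx=3,fy=3,interpolation=cv2.INTER_CUBIC)
o=np.zeros((600,800,3),np.uint8);o[:,:440]=ca;o[:270,440:]=cb
cv2.imwrite("pics/c2.png",o[:,:,::-1])
print(get_state()["position"],get_state()["tcp_rot"])
```

```text
[ 0.34027579 -0.11764739  0.09464493] [-1.32729429e-04  6.51341151e-01  7.58784799e-01  5.62065935e-04]
```

View pics/c2.png

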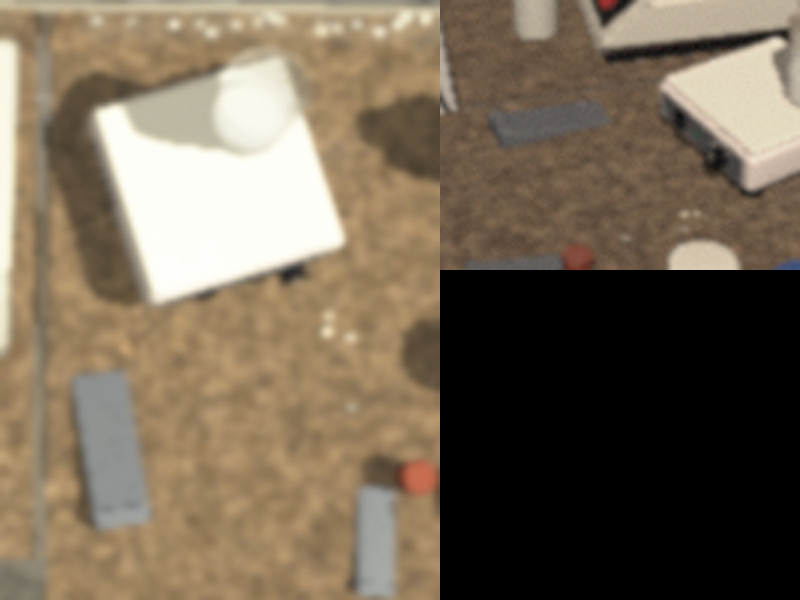

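The wedge did not move: its corners are still at (75,377) and (150,522) in this crop. I need to see where the fingertips really are relative to the reported TCP.

Run:
```python
from h import *
s=get_state();X=s["position"];a=cv2.imread("pics/t2.png");b=cv2.imread("pics/s2.png")
o=[]
for n,im in(("top",a),("side",b)):
    u,v=proj(n,X);print(n,u,v)
    u,v=int(u),int(v);y0=min(max(0,v-75),234);x0=min(max(0,u-75),362)
    c=cv2.resize(im[y0:y0+150,x0:x0+150],None,fx=2.6,fy=2.6,interpolation=cv2.INTER_CUBIC)
    cv2.drawMarker(c,(int((u-x0)*2.6),int((v-y0)*2.6)),(0,0,255),0,15,1);o.append(c)
    print(x0,y0)
cv2.imwrite("pics/c3.png",np.hstack(o))
print(s["q"],s["time_s"])
```

```text
top 203.26041889585517 252.80001628624893
128 177
side 182.67903320947136 161.92214455063808
107 86
[-0.4478744   0.13263788  0.74614772  2.34846667 -0.14154564  0.70020201
  0.55449514] 6.5833
```

View pics/c3.png

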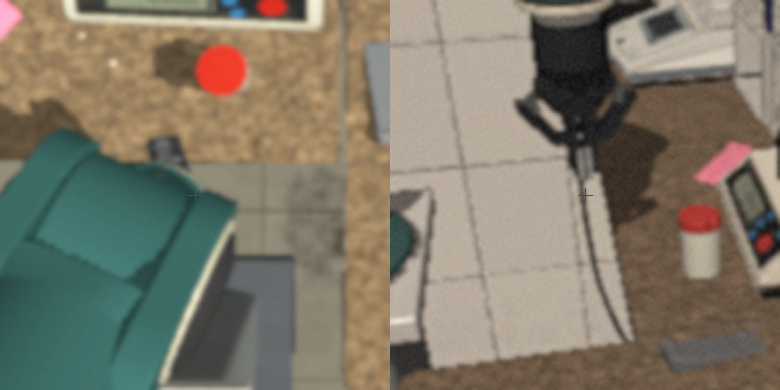

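The fingertip may be blending into the black cable behind it in the side view (tip near crop (585,178), projected TCP at (585,195)). I'll bring it low over bare worktop to the left of the wedge and look from the side.

Call:
step_arm([
  {"delta_pos":[-16,7.6,0],"angular":[0,0,0],"claw":-1},
  {"delta_pos":[-16,7.6,5],"angular":[0,0,0],"claw":-1},
  {"delta_pos":[-16,7.6,10],"angular":[0,0,0],"claw":-1},
  {"delta_pos":[-16,7.6,10],"angular":[0,0,0],"claw":-1},
  {"delta_pos":[-16,7.6,15],"angular":[0,0,0],"claw":-1},
  {"delta_pos":[-16,7.6,15],"angular":[0,0,0],"claw":-1},
  {"delta_pos":[-12,7.6,15],"angular":[0,0,0],"claw":-1},
  {"delta_pos":[-6,7.6,10],"angular":[0,0,0],"claw":-1},
  {"delta_pos":[0,0,6],"angular":[0,0,0],"claw":-1},
  {"delta_pos":[0,0,0],"angular":[0,0,0],"claw":-1},
  {"delta_pos":[0,0,0],"angular":[0,0,0],"claw":-1},
])

```text
time_s: 7.5
position: [0.4166, -0.2229, 0.0086]
tcp_rot: [-0.0, 0.653, 0.758, -0.0]
force: [0.1, 0.8, 0.4]
grip_width: 0.0001
grip_force: 0.0
```

Run:
```python
from h import *
b=save("side","s4");s=get_state();X=s["position"];u,v=proj("side",X);print(X,u,v,s["force"])
c=cv2.resize(b[120:270,150:300],None,fx=4,fy=4,interpolation=cv2.INTER_CUBIC)[:,:,::-1].copy()
cv2.drawMarker(c,(int((u-150)*4),int((v-120)*4)),(0,0,255),0,15,1)
cv2.imwrite("pics/c4.png",c)
```

```text
[ 0.41698006 -0.22276795  0.00899101] 217.25273406667895 204.03170284554434 [-0.20923584  0.44956021 -0.51792491]
```

View pics/c4.png

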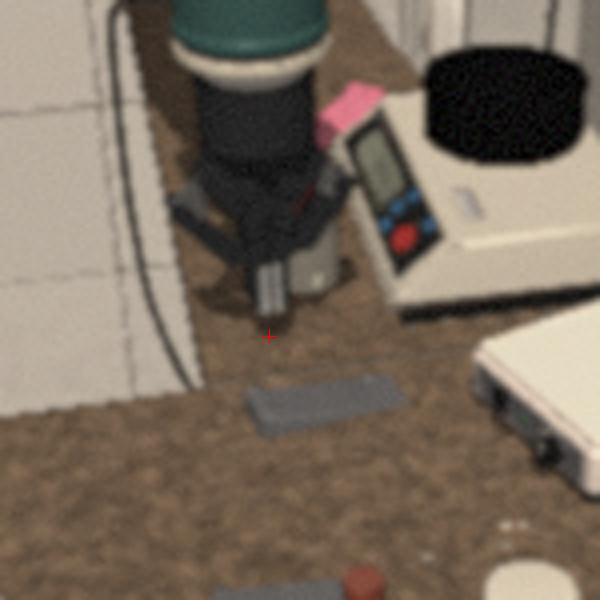

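In this crop the fingertips end at about (272,315), while the reported TCP projects to (269,337). So the real tips are about 18 mm higher than reported, and they passed over the wedge. I'll feel downward for the worktop in small steps.

Call:
step_arm([
  {"delta_pos":[0,0,2],"angular":[0,0,0],"claw":-1},
  {"delta_pos":[0,0,2],"angular":[0,0,0],"claw":-1},
  {"delta_pos":[0,0,2],"angular":[0,0,0],"claw":-1},
  {"delta_pos":[0,0,2],"angular":[0,0,0],"claw":-1},
  {"delta_pos":[0,0,1],"angular":[0,0,0],"claw":-1},
  {"delta_pos":[0,0,0],"angular":[0,0,0],"claw":-1},
])

```text
time_s: 8.05
position: [0.4173, -0.2228, -0.0005]
tcp_rot: [-0.0, 0.653, 0.758, -0.0]
force: [-0.3, -0.2, 0.4]
grip_width: 0.0003
grip_force: 0.0
```

Call:
step_arm([
  {"delta_pos":[0,0,1],"angular":[0,0,0],"claw":-1},
  {"delta_pos":[0,0,1],"angular":[0,0,0],"claw":-1},
  {"delta_pos":[0,0,1],"angular":[0,0,0],"claw":-1},
  {"delta_pos":[0,0,0],"angular":[0,0,0],"claw":-1},
  {"delta_pos":[0,0,0],"angular":[0,0,0],"claw":-1},
])

```text
time_s: 8.47
position: [0.4174, -0.2228, -0.0034]
tcp_rot: [-0.0, 0.653, 0.758, -0.0]
force: [-0.1, -0.6, -0.4]
grip_width: 0.0001
grip_force: 0.0
```

The reported z is −3 mm with no contact, so the offset in height is confirmed.

Call:
step_arm([
  {"delta_pos":[0,0,1.5],"angular":[0,0,0],"claw":-1},
  {"delta_pos":[0,0,1.5],"angular":[0,0,0],"claw":-1},
  {"delta_pos":[0,0,1.5],"angular":[0,0,0],"claw":-1},
  {"delta_pos":[0,0,1],"angular":[0,0,0],"claw":-1},
  {"delta_pos":[0,0,0],"angular":[0,0,0],"claw":-1},
])

```text
time_s: 8.88
position: [0.4173, -0.2228, -0.0091]
tcp_rot: [-0.0, 0.653, 0.758, -0.0]
force: [-1.2, -0.4, -0.7]
grip_width: -0.0001
grip_force: 0.0
```

Call:
step_arm([
  {"delta_pos":[0,0,1],"angular":[0,0,0],"claw":-1},
  {"delta_pos":[0,0,1],"angular":[0,0,0],"claw":-1},
  {"delta_pos":[0,0,0],"angular":[0,0,0],"claw":-1},
])

```text
time_s: 9.13
position: [0.4174, -0.2228, -0.011]
tcp_rot: [-0.0, 0.653, 0.758, -0.0]
force: [-0.2, -0.8, -0.7]
grip_width: 0.0002
grip_force: 0.0
```

Call:
step_arm([
  {"delta_pos":[0,0,1],"angular":[0,0,0],"claw":-1},
  {"delta_pos":[0,0,1],"angular":[0,0,0],"claw":-1},
  {"delta_pos":[0,0,0],"angular":[0,0,0],"claw":-1},
])

```text
time_s: 9.38
position: [0.4174, -0.2228, -0.013]
tcp_rot: [-0.0, 0.653, 0.758, -0.0]
force: [-0.2, -0.8, 0.2]
grip_width: 0.0002
grip_force: 0.0
```

Call:
step_arm([
  {"delta_pos":[0,0,1],"angular":[0,0,0],"claw":-1},
  {"delta_pos":[0,0,0],"angular":[0,0,0],"claw":-1},
])

```text
time_s: 9.55
position: [0.4174, -0.2228, -0.014]
tcp_rot: [-0.0, 0.653, 0.758, -0.0]
force: [-0.1, -0.2, 1.1]
grip_width: -0.0001
grip_force: 0.0
```

Call:
step_arm([
  {"delta_pos":[0,0,1],"angular":[0,0,0],"claw":-1},
  {"delta_pos":[0,0,0],"angular":[0,0,0],"claw":-1},
])

```text
time_s: 9.72
position: [0.4174, -0.2228, -0.015]
tcp_rot: [-0.0, 0.653, 0.758, -0.0]
force: [0.1, -0.1, 0.3]
grip_width: -0.0
grip_force: 0.0
```

The tips should now be about 3 mm above the worktop, which is good for the side push.

Call:
step_arm([
  {"delta_pos":[-6,0,0],"angular":[0,0,0],"claw":-1},
  {"delta_pos":[-8,0,0],"angular":[0,0,0],"claw":-1},
  {"delta_pos":[-8,0,0],"angular":[0,0,0],"claw":-1},
  {"delta_pos":[-8,0,0],"angular":[0,0,0],"claw":-1},
  {"delta_pos":[-5,0,0],"angular":[0,0,0],"claw":-1},
  {"delta_pos":[-5,0,0],"angular":[0,0,0],"claw":-1},
  {"delta_pos":[-5,0,0],"angular":[0,0,0],"claw":-1},
  {"delta_pos":[-5,0,0],"angular":[0,0,0],"claw":-1},
  {"delta_pos":[-5,0,0],"angular":[0,0,0],"claw":-1},
  {"delta_pos":[-5,0,0],"angular":[0,0,0],"claw":-1},
])

```text
time_s: 10.55
position: [0.4264, -0.2826, -0.0149]
tcp_rot: [0.0, 0.652, 0.758, -0.0]
force: [0.0, -0.8, 0.4]
grip_width: -0.0003
grip_force: 0.0
```

Call:
step_arm([
  {"delta_pos":[-5,0,0],"angular":[0,0,0],"claw":-1},
  {"delta_pos":[-5,0,0],"angular":[0,0,0],"claw":-1},
  {"delta_pos":[-5,0,0],"angular":[0,0,0],"claw":-1},
  {"delta_pos":[-5,0,0],"angular":[0,0,0],"claw":-1},
  {"delta_pos":[-5,0,0],"angular":[0,0,0],"claw":-1},
  {"delta_pos":[-5,0,0],"angular":[0,0,0],"claw":-1},
  {"delta_pos":[-2,0,0],"angular":[0,0,0],"claw":-1},
  {"delta_pos":[0,0,0],"angular":[0,0,0],"claw":-1},
])

```text
time_s: 11.22
position: [0.4311, -0.3144, -0.0149]
tcp_rot: [0.0, 0.653, 0.758, -0.0]
force: [-0.4, 0.6, -0.1]
grip_width: 0.0001
grip_force: 0.0
```

Call:
step_arm([
  {"delta_pos":[10,0,0],"angular":[0,0,0],"claw":-1},
  {"delta_pos":[10,0,-10],"angular":[0,0,0],"claw":-1},
  {"delta_pos":[0,-10,-25],"angular":[0,0,0],"claw":-1},
  {"delta_pos":[0,-25,-25],"angular":[0,0,0],"claw":-1},
  {"delta_pos":[0,-25,-15],"angular":[0,0,0],"claw":-1},
  {"delta_pos":[25,0,-15],"angular":[0,0,0],"claw":-1},
  {"delta_pos":[30,0,0],"angular":[0,0,0],"claw":-1},
  {"delta_pos":[35,0,0],"angular":[0,0,0],"claw":-1},
  {"delta_pos":[35,0,0],"angular":[0,0,0],"claw":-1},
  {"delta_pos":[35,0,0],"angular":[0,0,0],"claw":-1},
  {"delta_pos":[25,0,0],"angular":[0,0,0],"claw":-1},
  {"delta_pos":[0,0,0],"angular":[0,0,0],"claw":-1},
])

```text
time_s: 12.22
position: [0.3399, -0.115, 0.0747]
tcp_rot: [-0.001, 0.65, 0.76, 0.001]
force: [1.0, -0.5, 0.8]
grip_width: -0.0001
grip_force: 0.0
```

Run:
```python
from h import *
a=save("top","t5");b=save("side","s5")
ca=cv2.resize(a[100:250,250:360],None,fx=4,fy=4,interpolation=cv2.INTER_CUBIC)
cb=cv2.resize(b[180:270,195:315],None,fx=3,fy=3,interpolation=cv2.INTER_CUBIC)
o=np.zeros((600,800,3),np.uint8);o[:,:440]=ca;o[:270,440:]=cb
cv2.imwrite("pics/c5.png",o[:,:,::-1])
print(get_state()["position"],get_state()["tcp_rot"])
```

```text
[ 0.34120014 -0.11846709  0.07514275] [-1.58464346e-04  6.51349709e-01  7.58777487e-01  5.05978737e-04]
```

View pics/c5.png

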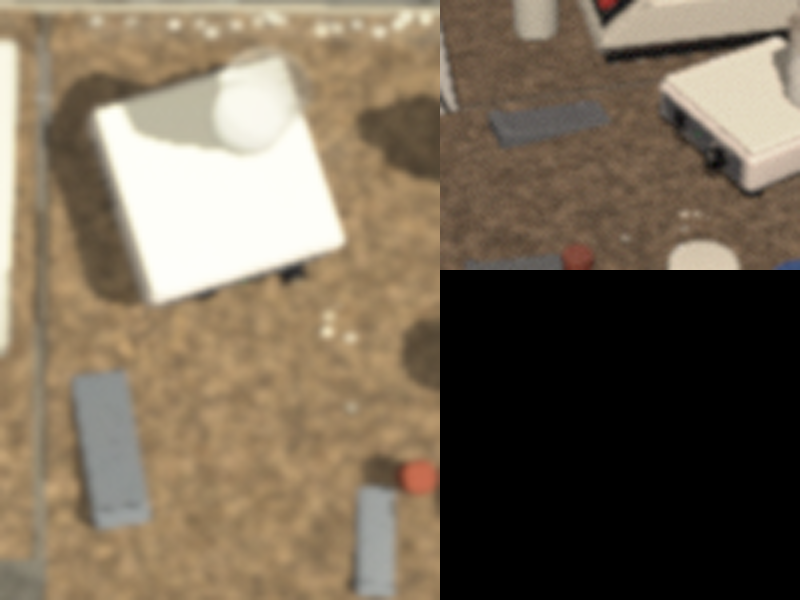

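The wedge is still unmoved, with its corners at (75,377) and (150,522). So the tips are higher still, and the reported height can't be trusted. I'll find the worktop by touch.

Call:
step_arm([
  {"delta_pos":[-16,8,0],"angular":[0,0,0],"claw":-1},
  {"delta_pos":[-16,8,5],"angular":[0,0,0],"claw":-1},
  {"delta_pos":[-16,8,10],"angular":[0,0,0],"claw":-1},
  {"delta_pos":[-16,8,15],"angular":[0,0,0],"claw":-1},
  {"delta_pos":[-16,8,15],"angular":[0,0,0],"claw":-1},
  {"delta_pos":[-16,8,15],"angular":[0,0,0],"claw":-1},
  {"delta_pos":[-12,8,15],"angular":[0,0,0],"claw":-1},
  {"delta_pos":[-6,4,9],"angular":[0,0,0],"claw":-1},
  {"delta_pos":[0,0,4],"angular":[0,0,0],"claw":-1},
  {"delta_pos":[0,0,1],"angular":[0,0,0],"claw":-1},
  {"delta_pos":[0,0,1],"angular":[0,0,0],"claw":-1},
  {"delta_pos":[0,0,0],"angular":[0,0,0],"claw":-1},
])

```text
time_s: 13.32
position: [0.4174, -0.2235, -0.0145]
tcp_rot: [0.0, 0.653, 0.758, 0.0]
force: [0.1, 0.3, -0.3]
grip_width: 0.0003
grip_force: 0.0
```

Call:
step_arm([
  {"delta_pos":[0,0,1],"angular":[0,0,0],"claw":-1},
  {"delta_pos":[0,0,0],"angular":[0,0,0],"claw":-1},
])

```text
time_s: 13.48
position: [0.4178, -0.2235, -0.0155]
tcp_rot: [0.0, 0.652, 0.758, 0.0]
force: [0.3, -1.1, 0.1]
grip_width: 0.0002
grip_force: 0.0
```

Call:
step_arm([
  {"delta_pos":[0,0,1],"angular":[0,0,0],"claw":-1},
  {"delta_pos":[0,0,0],"angular":[0,0,0],"claw":-1},
])

```text
time_s: 13.65
position: [0.4178, -0.2237, -0.0167]
tcp_rot: [0.0, 0.652, 0.758, 0.0]
force: [-0.1, 0.1, 0.6]
grip_width: -0.0002
grip_force: 0.0
```

Call:
step_arm([
  {"delta_pos":[0,0,1],"angular":[0,0,0],"claw":-1},
  {"delta_pos":[0,0,0],"angular":[0,0,0],"claw":-1},
])

```text
time_s: 13.82
position: [0.4176, -0.2237, -0.0179]
tcp_rot: [-0.0, 0.652, 0.758, -0.0]
force: [-0.4, -0.7, -0.1]
grip_width: -0.0002
grip_force: 0.0
```

Call:
step_arm([
  {"delta_pos":[0,0,1],"angular":[0,0,0],"claw":-1},
  {"delta_pos":[0,0,1],"angular":[0,0,0],"claw":-1},
])

```text
time_s: 13.98
position: [0.4176, -0.2238, -0.0199]
tcp_rot: [0.0, 0.653, 0.758, -0.0]
force: [0.6, 0.4, 0.2]
grip_width: 0.0001
grip_force: 0.0
```

Call:
step_arm([
  {"delta_pos":[0,0,1],"angular":[0,0,0],"claw":-1},
  {"delta_pos":[0,0,0],"angular":[0,0,0],"claw":-1},
])

```text
time_s: 14.15
position: [0.4175, -0.2238, -0.0211]
tcp_rot: [-0.0, 0.653, 0.758, -0.0]
force: [0.1, -0.2, 0.8]
grip_width: -0.0001
grip_force: 0.0
```

Run:
```python
from h import *
b=save("side","s6");s=get_state();X=s["position"];print(X,s["force"],proj("side",X))
g=b[185:225,210:226].astype(int)
for v in range(190,222): print(v,b[v,212:224].sum(1).tolist())
for z in(0,.005,.01,.015): print(z,ray("side",218,199,z))
```

```text
[ 0.41749868 -0.22383911 -0.0209834 ] [ 0.21920558 -0.03919581 -0.40145617] (np.float64(218.038548030457), np.float64(213.2704519715817))
190 [88, 95, 93, 100, 89, 109, 108, 96, 95, 95, 101, 100]
191 [101, 89, 97, 105, 99, 108, 106, 103, 119, 120, 116, 95]
192 [109, 112, 105, 110, 105, 93, 98, 103, 108, 113, 106, 127]
193 [115, 104, 98, 113, 108, 103, 97, 118, 101, 96, 112, 124]
194 [113, 98, 116, 102, 118, 96, 104, 131, 138, 114, 113, 140]
195 [98, 97, 96, 120, 144, 137, 166, 218, 217, 161, 124, 129]
196 [104, 113, 114, 177, 245, 247, 256, 311, 299, 206, 138, 135]
197 [118, 73, 141, 241, 322, 333, 301, 332, 328, 231, 147, 122]
198 [123, 107, 141, 257, 343, 356, 313, 321, 340, 258, 148, 120]
199 [117, 94, 140, 233, 336, 342, 316, 327, 333, 256, 158, 129]
200 [115, 104, 135, 231, 318, 338, 295, 314, 326, 251, 153, 131]
201 [102, 107, 120, 212, 316, 347, 301, 312, 320, 251, 157, 163]
202 [119, 119, 130, 214, 312, 356, 317, 310, 330, 264, 172, 186]
203 [128, 119, 130, 212, 316, 352, 322, 309, 351, 273, 176, 188]
204 [177, 155, 121, 201, 306, 353, 324, 325, 349, 288, 196, 203]
205 [244, 
[... 565 characters left out ...]
269, 268]
214 [252, 260, 259, 274, 297, 300, 306, 311, 297, 292, 279, 279]
215 [257, 259, 258, 277, 287, 306, 323, 327, 313, 310, 298, 289]
216 [273, 273, 269, 273, 273, 298, 311, 319, 307, 297, 300, 292]
217 [310, 301, 298, 277, 275, 283, 287, 291, 299, 291, 280, 283]
218 [299, 303, 297, 288, 285, 283, 286, 281, 282, 287, 284, 285]
219 [277, 299, 287, 290, 288, 271, 285, 284, 287, 285, 284, 287]
220 [242, 277, 293, 298, 282, 272, 261, 272, 285, 275, 287, 292]
221 [220, 265, 293, 293, 288, 276, 276, 271, 287, 291, 289, 284]
0 [ 0.42472699 -0.18417479  0.        ]
0.005 [ 0.42373814 -0.19194012  0.005     ]
0.01 [ 0.42274928 -0.19970544  0.01      ]
0.015 [ 0.42176043 -0.20747077  0.015     ]
```

Call:
step_arm([
  {"delta_pos":[0,0,1],"angular":[0,0,0],"claw":-1},
  {"delta_pos":[0,0,1],"angular":[0,0,0],"claw":-1},
])

```text
time_s: 14.37
position: [0.4176, -0.2238, -0.0229]
tcp_rot: [0.0, 0.653, 0.758, -0.0]
force: [-0.1, -0.2, 0.0]
grip_width: 0.0001
grip_force: 0.0
```

Call:
step_arm([
  {"delta_pos":[0,0,1],"angular":[0,0,0],"claw":-1},
  {"delta_pos":[0,0,0],"angular":[0,0,0],"claw":-1},
])

```text
time_s: 14.53
position: [0.4175, -0.2238, -0.0241]
tcp_rot: [-0.0, 0.653, 0.758, -0.0]
force: [0.4, -0.9, 0.4]
grip_width: 0.0001
grip_force: 0.0
```

Call:
step_arm([
  {"delta_pos":[0,0,1],"angular":[0,0,0],"claw":-1},
  {"delta_pos":[0,0,0],"angular":[0,0,0],"claw":-1},
])

```text
time_s: 14.7
position: [0.4175, -0.2238, -0.025]
tcp_rot: [-0.0, 0.652, 0.758, -0.0]
force: [-1.0, 0.3, -0.9]
grip_width: 0.0001
grip_force: 0.0
```

Call:
step_arm([
  {"delta_pos":[0,0,1],"angular":[0,0,0],"claw":-1},
  {"delta_pos":[0,0,0],"angular":[0,0,0],"claw":-1},
])

```text
time_s: 14.87
position: [0.4175, -0.2238, -0.026]
tcp_rot: [-0.0, 0.653, 0.758, -0.0]
force: [-0.6, 0.1, 0.0]
grip_width: -0.0006
grip_force: 0.0
```

Call:
step_arm([
  {"delta_pos":[0,0,1],"angular":[0,0,0],"claw":-1},
  {"delta_pos":[0,0,0],"angular":[0,0,0],"claw":-1},
])

```text
time_s: 15.03
position: [0.4177, -0.2239, -0.0262]
tcp_rot: [-0.0, 0.653, 0.758, 0.0]
force: [-5.6, 3.0, 23.7]
grip_width: 0.0
grip_force: 11.7
```

Call:
step_arm([
  {"delta_pos":[0,0,1],"angular":[0,0,0],"claw":-1},
  {"delta_pos":[0,0,0],"angular":[0,0,0],"claw":-1},
])

```text
time_s: 15.2
position: [0.4178, -0.2238, -0.0264]
tcp_rot: [-0.0, 0.653, 0.758, 0.001]
force: [-12.6, 8.5, 54.2]
grip_width: -0.0
grip_force: 27.5
```

Run:
```python
from h import *
b=save("side","s7");s=get_state();X=s["position"];print(X,s["force"],proj("side",X))
for v in range(200,220): print(v,b[v,212:224].sum(1).tolist())
for z in(0,.005,.01,.015): print(z,ray("side",218,209,z))
a=save("top","t7");print("top tcp",proj("top",X),np.abs(a[185:235,266:292].astype(int)-cv2.imread("pics/t5.png")[185:235,266:292,::-1]).sum(2).mean(1).round().tolist())
```

```text
[ 0.41778562 -0.22383352 -0.02637828] [-13.2091173    8.72068723  56.12117693] (np.float64(218.2356295646942), np.float64(214.85633352123082))
200 [109, 103, 123, 208, 313, 343, 308, 313, 330, 270, 167, 119]
201 [102, 99, 117, 206, 318, 352, 314, 320, 345, 279, 176, 138]
202 [104, 91, 113, 201, 313, 353, 322, 320, 346, 295, 178, 170]
203 [113, 88, 117, 189, 310, 357, 322, 316, 353, 292, 183, 186]
204 [161, 123, 100, 190, 304, 366, 336, 312, 356, 307, 192, 182]
205 [220, 152, 116, 183, 302, 374, 348, 319, 347, 325, 223, 191]
206 [249, 192, 145, 173, 300, 366, 348, 319, 352, 324, 244, 233]
207 [260, 231, 173, 196, 302, 368, 336, 304, 347, 335, 281, 279]
208 [253, 241, 209, 233, 312, 347, 312, 267, 325, 333, 296, 307]
209 [259, 246, 237, 246, 295, 312, 279, 251, 283, 295, 295, 289]
210 [264, 257, 256, 260, 276, 271, 256, 233, 259, 278, 277, 282]
211 [248, 255, 266, 276, 264, 258, 252, 231, 258, 248, 251, 274]
212 [250, 258, 261, 269, 272, 244, 239, 230, 247, 251, 254, 267]
213 [240, 246, 261, 269, 267, 273, 282, 264, 267, 259, 267, 257]
214 [249, 258, 265, 274, 291, 290, 311, 311, 300, 
[... 188 characters left out ...]
, 291, 292, 276, 286]
218 [300, 299, 293, 284, 277, 281, 291, 284, 283, 279, 285, 281]
219 [274, 294, 295, 298, 288, 270, 282, 288, 283, 283, 295, 284]
0 [ 0.41682917 -0.23385775  0.        ]
0.005 [ 0.41590858 -0.2411936   0.005     ]
0.01 [ 0.414988   -0.24852946  0.01      ]
0.015 [ 0.41406742 -0.25586532  0.015     ]
top tcp (np.float64(249.9100230872021), np.float64(219.73803800267856)) [6.0, 5.0, 7.0, 6.0, 6.0, 6.0, 6.0, 6.0, 6.0, 6.0, 7.0, 9.0, 10.0, 13.0, 14.0, 16.0, 19.0, 23.0, 27.0, 31.0, 35.0, 39.0, 43.0, 49.0, 54.0, 57.0, 59.0, 65.0, 69.0, 72.0, 75.0, 81.0, 89.0, 103.0, 118.0, 128.0, 131.0, 135.0, 140.0, 145.0, 144.0, 138.0, 140.0, 148.0, 145.0, 135.0, 120.0, 107.0, 106.0, 102.0]
```

The worktop is touched at a reported z of −0.026, so the true tip height is reported z + 26 mm. The side ray puts the tip's xy close to the reported value. I'll lift to about 4 mm and repeat the sideways push.

Call:
step_arm([
  {"delta_pos":[0,0,-3],"angular":[0,0,0],"claw":-1},
  {"delta_pos":[0,0,-3],"angular":[0,0,0],"claw":-1},
  {"delta_pos":[0,0,0],"angular":[0,0,0],"claw":-1},
])

```text
time_s: 15.55
position: [0.4179, -0.2239, -0.0215]
tcp_rot: [0.0, 0.653, 0.758, 0.0]
force: [0.4, -0.2, 0.7]
grip_width: -0.0001
grip_force: 0.0
```

Call:
step_arm([
  {"delta_pos":[-6,0,0],"angular":[0,0,0],"claw":-1},
  {"delta_pos":[-8,0,0],"angular":[0,0,0],"claw":-1},
  {"delta_pos":[-8,0,0],"angular":[0,0,0],"claw":-1},
  {"delta_pos":[-8,0,0],"angular":[0,0,0],"claw":-1},
  {"delta_pos":[-5,0,0],"angular":[0,0,0],"claw":-1},
  {"delta_pos":[-5,0,0],"angular":[0,0,0],"claw":-1},
  {"delta_pos":[-5,0,0],"angular":[0,0,0],"claw":-1},
  {"delta_pos":[-5,0,0],"angular":[0,0,0],"claw":-1},
  {"delta_pos":[-5,0,0],"angular":[0,0,0],"claw":-1},
  {"delta_pos":[-5,0,0],"angular":[0,0,0],"claw":-1},
])

```text
time_s: 16.38
position: [0.4266, -0.2835, -0.0219]
tcp_rot: [-0.0, 0.652, 0.758, -0.0]
force: [-0.2, 1.1, 1.1]
grip_width: 0.0001
grip_force: 0.1
```

Call:
step_arm([
  {"delta_pos":[-5,0,0],"angular":[0,0,0],"claw":-1},
  {"delta_pos":[-5,0,0],"angular":[0,0,0],"claw":-1},
  {"delta_pos":[-5,0,0],"angular":[0,0,0],"claw":-1},
  {"delta_pos":[-5,0,0],"angular":[0,0,0],"claw":-1},
  {"delta_pos":[-5,0,0],"angular":[0,0,0],"claw":-1},
  {"delta_pos":[-5,0,0],"angular":[0,0,0],"claw":-1},
  {"delta_pos":[-2,0,0],"angular":[0,0,0],"claw":-1},
  {"delta_pos":[0,0,0],"angular":[0,0,0],"claw":-1},
])

```text
time_s: 17.05
position: [0.4313, -0.3154, -0.0218]
tcp_rot: [0.0, 0.653, 0.758, -0.0]
force: [0.5, -0.3, 1.1]
grip_width: 0.0001
grip_force: 0.0
```

Call:
step_arm([
  {"delta_pos":[10,0,0],"angular":[0,0,0],"claw":-1},
  {"delta_pos":[10,0,-10],"angular":[0,0,0],"claw":-1},
  {"delta_pos":[0,-10,-25],"angular":[0,0,0],"claw":-1},
  {"delta_pos":[0,-25,-25],"angular":[0,0,0],"claw":-1},
  {"delta_pos":[0,-25,-15],"angular":[0,0,0],"claw":-1},
  {"delta_pos":[25,0,-15],"angular":[0,0,0],"claw":-1},
  {"delta_pos":[30,0,0],"angular":[0,0,0],"claw":-1},
  {"delta_pos":[35,0,0],"angular":[0,0,0],"claw":-1},
  {"delta_pos":[35,0,0],"angular":[0,0,0],"claw":-1},
  {"delta_pos":[35,0,0],"angular":[0,0,0],"claw":-1},
  {"delta_pos":[25,0,0],"angular":[0,0,0],"claw":-1},
  {"delta_pos":[0,0,0],"angular":[0,0,-0.1],"claw":-1},
])

```text
time_s: 18.05
position: [0.3401, -0.1157, 0.0677]
tcp_rot: [-0.001, 0.614, 0.79, 0.001]
force: [1.0, 0.1, -0.9]
grip_width: -0.0001
grip_force: 0.0
```

```bash
cat >> h.py <<'E'
def wedge(f):
    a=save("top",f)[:,:,::-1].astype(int)
    m=((a[:,:,0]>a[:,:,2]-2)&(a.sum(2)>200)&(a.sum(2)<480)&(a.max(2)-a.min(2)<40)).astype(np.uint8)
    m[:150]=0;m[250:]=0;m[:,:264]=0;m[:,338:]=0
    m=cv2.morphologyEx(m,cv2.MORPH_OPEN,np.ones((3,3),np.uint8))
    c=max(cv2.findContours(m,0,2)[0],key=cv2.contourArea);r=cv2.minAreaRect(c);b=cv2.boxPoints(r)
    b=b[np.argsort(b[:,1])];tip=ray("top",*b[:2].mean(0),.0015)[:2];heel=ray("top",*b[2:].mean(0),.016)[:2];d=tip-heel
    print("px",cv2.contourArea(c),b.round(1).tolist(),"tip",tip.round(4),"heel",heel.round(4),"len",np.linalg.norm(d).round(4),"yaw",np.degrees(np.arctan2(d[1],d[0])).round(1))
    return tip,heel
E
python3 - <<'E'
from h import *
t,h=wedge("t8")
a=cv2.imread("pics/t8.png");b=cv2.imread("pics/t0.png")
p=b[207:217,275:279].reshape(-1,3).mean(0);print(p)
E
```

```text
px 330.5 [[297.5, 191.0], [286.5, 193.0], [303.5, 225.5], [292.5, 227.39999389648438]] tip [ 0.4914 -0.333 ] heel [ 0.4022 -0.3472] len 0.0903 yaw 9.0
[140.5   142.3   139.275]
```

The wedge has shifted and is now well aligned: centre ≈ (0.447, −0.340), yaw 9°, with the foot within 2 mm of its axis and about 77 mm left to advance. Next I'll turn the tool square to the heel and go behind it.

Call:
step_arm([
  {"delta_pos":[0,0,0],"angular":[0,0,-0.123],"claw":-1},
  {"delta_pos":[0,0,0],"angular":[0,0,-0.123],"claw":-1},
  {"delta_pos":[0,0,0],"angular":[0,0,-0.123],"claw":-1},
  {"delta_pos":[0,0,0],"angular":[0,0,-0.123],"claw":-1},
  {"delta_pos":[0,0,0],"angular":[0,0,-0.123],"claw":-1},
  {"delta_pos":[0,0,0],"angular":[0,0,-0.123],"claw":-1},
  {"delta_pos":[0,0,0],"angular":[0,0,-0.123],"claw":-1},
  {"delta_pos":[0,0,0],"angular":[0,0,-0.123],"claw":-1},
  {"delta_pos":[0,0,0],"angular":[0,0,-0.123],"claw":-1},
  {"delta_pos":[0,0,0],"angular":[0,0,-0.123],"claw":-1},
  {"delta_pos":[0,0,0],"angular":[0,0,-0.123],"claw":-1},
  {"delta_pos":[0,0,0],"angular":[0,0,-0.123],"claw":-1},
])

```text
time_s: 19.1
position: [0.3412, -0.1211, 0.068]
tcp_rot: [0.0, -0.079, 0.997, 0.0]
force: [0.3, 0.1, 0.2]
grip_width: -0.0
grip_force: 0.0
```

Call:
step_arm([
  {"delta_pos":[1,-20,0],"angular":[0,0,0],"claw":-1},
  {"delta_pos":[1,-25,0],"angular":[0,0,0],"claw":-1},
  {"delta_pos":[1,-25,0],"angular":[0,0,0],"claw":-1},
  {"delta_pos":[1,-25,0],"angular":[0,0,0],"claw":-1},
  {"delta_pos":[1,-25,0],"angular":[0,0,0],"claw":-1},
  {"delta_pos":[1,-25,0],"angular":[0,0,0],"claw":-1},
  {"delta_pos":[1,-25,0],"angular":[0,0,0],"claw":-1},
  {"delta_pos":[1,-25,0],"angular":[0,0,0],"claw":-1},
  {"delta_pos":[1,-25,0],"angular":[0,0,0],"claw":-1},
  {"delta_pos":[1,-15,0],"angular":[0,0,0],"claw":-1},
  {"delta_pos":[0,0,0],"angular":[0,0,0],"claw":-1},
])

```text
time_s: 20.02
position: [0.3671, -0.3579, 0.0681]
tcp_rot: [-0.0, -0.075, 0.997, -0.001]
force: [-0.8, 0.3, -0.1]
grip_width: -0.0
grip_force: 0.0
```

Call:
step_arm([
  {"delta_pos":[0,5,15],"angular":[0,0,0],"claw":-1},
  {"delta_pos":[0,0,20],"angular":[0,0,0],"claw":-1},
  {"delta_pos":[0,0,20],"angular":[0,0,0],"claw":-1},
  {"delta_pos":[0,0,15],"angular":[0,0,0],"claw":-1},
  {"delta_pos":[0,0,10],"angular":[0,0,0],"claw":-1},
  {"delta_pos":[0,0,5],"angular":[0,0,0],"claw":-1},
  {"delta_pos":[0,0,2],"angular":[0,0,0],"claw":-1},
  {"delta_pos":[0,0,0],"angular":[0,0,0],"claw":-1},
])

```text
time_s: 20.68
position: [0.3669, -0.3498, -0.0187]
tcp_rot: [-0.0, -0.077, 0.997, -0.0]
force: [0.5, 0.1, 0.6]
grip_width: -0.0002
grip_force: 0.0
```

Call:
step_arm([
  {"delta_pos":[-5,0,0],"angular":[0,0,0],"claw":-1},
  {"delta_pos":[-5,0,0],"angular":[0,0,0],"claw":-1},
  {"delta_pos":[-5,0,0],"angular":[0,0,0],"claw":-1},
  {"delta_pos":[-5,0,0],"angular":[0,0,0],"claw":-1},
  {"delta_pos":[-5,0,0],"angular":[0,0,0],"claw":-1},
  {"delta_pos":[-5,0,0],"angular":[0,0,0],"claw":-1},
  {"delta_pos":[-5,0,0],"angular":[0,0,0],"claw":-1},
  {"delta_pos":[-5,0,0],"angular":[0,0,0],"claw":-1},
  {"delta_pos":[-5,0,0],"angular":[0,0,0],"claw":-1},
  {"delta_pos":[-5,0,0],"angular":[0,0,0],"claw":-1},
  {"delta_pos":[-4,0,0],"angular":[0,0,0],"claw":-1},
  {"delta_pos":[0,0,0],"angular":[0,0,0],"claw":-1},
])

```text
time_s: 21.68
position: [0.4213, -0.3412, -0.0189]
tcp_rot: [0.0, -0.077, 0.997, -0.0]
force: [-0.2, 0.1, 0.4]
grip_width: -0.0002
grip_force: 0.0
```

Run:
```python
from h import *
a=save("top","t9");b=save("side","s9")
ca=cv2.resize(a[100:250,250:360],None,fx=4,fy=4,interpolation=cv2.INTER_CUBIC)
cb=cv2.resize(b[180:270,195:315],None,fx=3,fy=3,interpolation=cv2.INTER_CUBIC)
o=np.zeros((600,800,3),np.uint8);o[:,:440]=ca;o[:270,440:]=cb
cv2.imwrite("pics/c9.png",o[:,:,::-1])
```

```text
(no output)
```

View pics/c9.png

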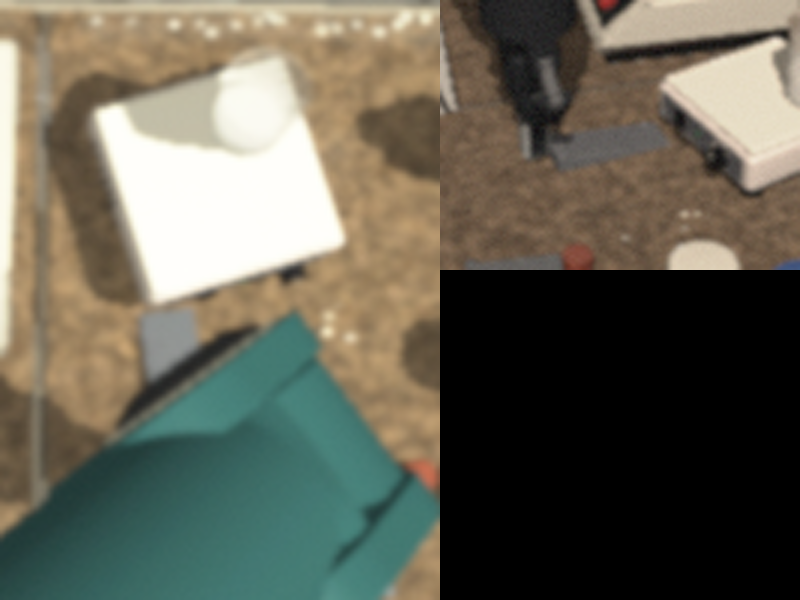

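The heel push works. The wedge's thin end is at crop (142–195, 313), just in front of the stirrer's front left corner (155,303) and pointing at the foot. About 43 mm remains. I'll do 30 mm and then go gently.

Call:
step_arm([
  {"delta_pos":[-3,0,0],"angular":[0,0,0],"claw":-1},
  {"delta_pos":[-3,0,0],"angular":[0,0,0],"claw":-1},
  {"delta_pos":[-3,0,0],"angular":[0,0,0],"claw":-1},
  {"delta_pos":[-3,0,0],"angular":[0,0,0],"claw":-1},
  {"delta_pos":[-3,0,0],"angular":[0,0,0],"claw":-1},
  {"delta_pos":[-3,0,0],"angular":[0,0,0],"claw":-1},
  {"delta_pos":[-3,0,0],"angular":[0,0,0],"claw":-1},
  {"delta_pos":[-3,0,0],"angular":[0,0,0],"claw":-1},
  {"delta_pos":[-3,0,0],"angular":[0,0,0],"claw":-1},
  {"delta_pos":[-2,0,0],"angular":[0,0,0],"claw":-1},
  {"delta_pos":[0,0,0],"angular":[0,0,0],"claw":-1},
])

```text
time_s: 22.7
position: [0.4495, -0.3369, -0.0189]
tcp_rot: [0.0, -0.077, 0.997, -0.0]
force: [-0.3, -0.5, 0.4]
grip_width: 0.0002
grip_force: 0.0
```

Call:
step_arm([
  {"delta_pos":[-1,0,0],"angular":[0,0,0],"claw":-1},
  {"delta_pos":[-1,0,0],"angular":[0,0,0],"claw":-1},
  {"delta_pos":[-1,0,0],"angular":[0,0,0],"claw":-1},
  {"delta_pos":[0,0,0],"angular":[0,0,0],"claw":-1},
])

```text
time_s: 23.03
position: [0.4521, -0.3365, -0.0188]
tcp_rot: [0.0, -0.077, 0.997, -0.0]
force: [0.4, 0.5, 0.3]
grip_width: -0.0002
grip_force: 0.0
```

Call:
step_arm([
  {"delta_pos":[-1,0,0],"angular":[0,0,0],"claw":-1},
  {"delta_pos":[-1,0,0],"angular":[0,0,0],"claw":-1},
  {"delta_pos":[0,0,0],"angular":[0,0,0],"claw":-1},
])

```text
time_s: 23.28
position: [0.4541, -0.3362, -0.0188]
tcp_rot: [0.0, -0.077, 0.997, -0.0]
force: [0.4, 1.0, -0.5]
grip_width: 0.0
grip_force: 0.0
```

Call:
step_arm([
  {"delta_pos":[-1,0,0],"angular":[0,0,0],"claw":-1},
  {"delta_pos":[-1,0,0],"angular":[0,0,0],"claw":-1},
  {"delta_pos":[0,0,0],"angular":[0,0,0],"claw":-1},
])

```text
time_s: 23.53
position: [0.4561, -0.3359, -0.0189]
tcp_rot: [0.0, -0.077, 0.997, -0.0]
force: [-0.4, 0.2, 1.0]
grip_width: 0.0
grip_force: 0.0
```

Call:
step_arm([
  {"delta_pos":[-1,0,0],"angular":[0,0,0],"claw":-1},
  {"delta_pos":[-1,0,0],"angular":[0,0,0],"claw":-1},
  {"delta_pos":[0,0,0],"angular":[0,0,0],"claw":-1},
])

```text
time_s: 23.78
position: [0.4581, -0.3356, -0.0188]
tcp_rot: [0.0, -0.077, 0.997, -0.0]
force: [0.2, 0.5, 0.7]
grip_width: 0.0005
grip_force: 0.0
```

Call:
step_arm([
  {"delta_pos":[-1,0,0],"angular":[0,0,0],"claw":-1},
  {"delta_pos":[0,0,0],"angular":[0,0,0],"claw":-1},
])

```text
time_s: 23.95
position: [0.459, -0.3355, -0.0188]
tcp_rot: [0.0, -0.077, 0.997, -0.0]
force: [0.2, 0.7, 0.2]
grip_width: -0.0001
grip_force: 0.0
```

Call:
step_arm([
  {"delta_pos":[-1,0,0],"angular":[0,0,0],"claw":-1},
  {"delta_pos":[0,0,0],"angular":[0,0,0],"claw":-1},
])

```text
time_s: 24.12
position: [0.46, -0.3353, -0.0188]
tcp_rot: [0.0, -0.077, 0.997, -0.0]
force: [-1.3, -0.5, -1.5]
grip_width: 0.0001
grip_force: 0.1
```

Call:
step_arm([
  {"delta_pos":[-1,0,0],"angular":[0,0,0],"claw":-1},
  {"delta_pos":[0,0,0],"angular":[0,0,0],"claw":-1},
])

```text
time_s: 24.28
position: [0.461, -0.3352, -0.0188]
tcp_rot: [0.0, -0.077, 0.997, -0.0]
force: [-1.0, -0.5, 0.1]
grip_width: 0.0001
grip_force: 0.1
```

Call:
step_arm([
  {"delta_pos":[-0.7,0,0],"angular":[0,0,0],"claw":-1},
  {"delta_pos":[0,0,0],"angular":[0,0,0],"claw":-1},
])

```text
time_s: 24.45
position: [0.4616, -0.3351, -0.0188]
tcp_rot: [0.0, -0.077, 0.997, -0.0]
force: [-0.3, 0.4, 0.3]
grip_width: -0.0004
grip_force: 0.1
```

Call:
step_arm([
  {"delta_pos":[-0.7,0,0],"angular":[0,0,0],"claw":-1},
  {"delta_pos":[0,0,0],"angular":[0,0,0],"claw":-1},
])

```text
time_s: 24.62
position: [0.4623, -0.335, -0.0188]
tcp_rot: [0.0, -0.077, 0.997, -0.0]
force: [0.2, 0.5, 0.0]
grip_width: 0.0001
grip_force: 0.1
```

Call:
step_arm([
  {"delta_pos":[-0.7,0,0],"angular":[0,0,0],"claw":-1},
  {"delta_pos":[0,0,0],"angular":[0,0,0],"claw":-1},
])

```text
time_s: 24.78
position: [0.463, -0.3349, -0.0188]
tcp_rot: [0.0, -0.077, 0.997, -0.0]
force: [0.5, 0.0, -0.7]
grip_width: -0.0
grip_force: 0.1
```

Call:
step_arm([
  {"delta_pos":[-1,0,0],"angular":[0,0,0],"claw":-1},
  {"delta_pos":[0,0,0],"angular":[0,0,0],"claw":-1},
])

```text
time_s: 24.95
position: [0.4641, -0.3347, -0.0188]
tcp_rot: [0.0, -0.077, 0.997, -0.0]
force: [-0.8, 1.1, -0.6]
grip_width: -0.0
grip_force: 0.1
```

Call:
step_arm([
  {"delta_pos":[-1,0,0],"angular":[0,0,0],"claw":-1},
  {"delta_pos":[0,0,0],"angular":[0,0,0],"claw":-1},
])

```text
time_s: 25.12
position: [0.465, -0.3345, -0.0189]
tcp_rot: [0.0, -0.077, 0.997, -0.0]
force: [-0.6, 0.0, 0.0]
grip_width: -0.0003
grip_force: 0.1
```

Call:
step_arm([
  {"delta_pos":[-1,0,0],"angular":[0,0,0],"claw":-1},
  {"delta_pos":[0,0,0],"angular":[0,0,0],"claw":-1},
])

```text
time_s: 25.28
position: [0.466, -0.3344, -0.0188]
tcp_rot: [0.0, -0.077, 0.997, -0.0]
force: [0.3, -0.6, 0.1]
grip_width: -0.0003
grip_force: 0.1
```

Run:
```python
from h import *
b=save("side","s10").astype(int);c=cv2.imread("pics/s9.png")[:,:,::-1].astype(int);z=cv2.imread("pics/s5.png")[:,:,::-1].astype(int)
A=(slice(195,240),slice(280,335))
print("stirrer diff",np.abs(b-z).sum(2)[A].mean(),np.abs(c-z).sum(2)[A].mean(),get_state()["force"],get_state()["position"])
```

```text
stirrer diff 12.16929292929293 12.08040404040404 [0.29035734 1.20760356 0.40518378] [ 0.46599496 -0.33437968 -0.01885365]
```

Stirrer unchanged and no bearing force yet, so I'll keep going in 1 mm steps.

Call:
step_arm([
  {"delta_pos":[-1,0,0],"angular":[0,0,0],"claw":-1},
  {"delta_pos":[0,0,0],"angular":[0,0,0],"claw":-1},
])

```text
time_s: 25.5
position: [0.467, -0.3342, -0.0188]
tcp_rot: [0.0, -0.077, 0.997, -0.0]
force: [-0.2, -0.1, -1.0]
grip_width: -0.0002
grip_force: 0.1
```

Call:
step_arm([
  {"delta_pos":[-1,0,0],"angular":[0,0,0],"claw":-1},
  {"delta_pos":[0,0,0],"angular":[0,0,0],"claw":-1},
])

```text
time_s: 25.67
position: [0.4679, -0.3341, -0.0189]
tcp_rot: [-0.0, -0.077, 0.997, -0.0]
force: [-0.4, -0.3, -0.2]
grip_width: 0.0002
grip_force: 0.2
```

Call:
step_arm([
  {"delta_pos":[-1,0,0],"angular":[0,0,0],"claw":-1},
  {"delta_pos":[0,0,0],"angular":[0,0,0],"claw":-1},
])

```text
time_s: 25.83
position: [0.4687, -0.334, -0.0189]
tcp_rot: [-0.0, -0.077, 0.997, -0.0]
force: [-2.1, -0.3, 0.5]
grip_width: 0.0001
grip_force: 0.7
```

Call:
step_arm([
  {"delta_pos":[-1,0,0],"angular":[0,0,0],"claw":-1},
  {"delta_pos":[0,0,0],"angular":[0,0,0],"claw":-1},
])

```text
time_s: 26.0
position: [0.4695, -0.3339, -0.0189]
tcp_rot: [-0.0, -0.077, 0.997, 0.0]
force: [-3.7, -0.2, 1.8]
grip_width: -0.0003
grip_force: 1.9
```

Bearing: the push has risen to 3.7 N. One small nudge more.

Call:
step_arm([
  {"delta_pos":[-0.5,0,0],"angular":[0,0,0],"claw":-1},
  {"delta_pos":[0,0,0],"angular":[0,0,0],"claw":-1},
])

```text
time_s: 26.17
position: [0.4697, -0.3338, -0.0189]
tcp_rot: [-0.0, -0.077, 0.997, 0.0]
force: [-5.9, 0.5, 3.4]
grip_width: 0.0001
grip_force: 2.7
```

The wedge bears at 5.9 N, so I'm stopping the push there. I'll back off and rise, and check the beaker's clearance before pressing.

Call:
step_arm([
  {"delta_pos":[5,0,0],"angular":[0,0,0],"claw":-1},
  {"delta_pos":[10,0,0],"angular":[0,0,0],"claw":-1},
  {"delta_pos":[15,0,0],"angular":[0,0,0],"claw":-1},
  {"delta_pos":[20,0,-10],"angular":[0,0,0],"claw":-1},
  {"delta_pos":[20,0,-30],"angular":[0,0,0],"claw":-1},
  {"delta_pos":[20,0,-30],"angular":[0,0,0],"claw":-1},
  {"delta_pos":[10,0,-30],"angular":[0,0,0],"claw":-1},
  {"delta_pos":[0,0,-5],"angular":[0,0,0],"claw":-1},
  {"delta_pos":[0,0,0],"angular":[0,0,0],"claw":-1},
])

```text
time_s: 26.92
position: [0.3717, -0.3499, 0.0881]
tcp_rot: [0.002, -0.077, 0.997, -0.001]
force: [0.2, 0.5, 0.0]
grip_width: 0.0001
grip_force: 0.0
```

Run:
```python
from h import *
s=get_state();print(s["position"],s["time_s"])
print("rim",ray("top",250+259/4,100+98/4,.122),"base",ray("top",250+253/4,100+113/4,.055))
a=save("top","t11");b=save("side","s11")
ca=cv2.resize(a[100:250,250:360],None,fx=4,fy=4,interpolation=cv2.INTER_CUBIC)
cb=cv2.resize(b[170:270,195:355],None,fx=2.25,fy=2.25,interpolation=cv2.INTER_CUBIC)
o=np.zeros((600,800,3),np.uint8);o[:,:440]=ca;o[:225,440:]=cb
cv2.imwrite("pics/c11.png",o[:,:,::-1])
p=a.astype(int);m2=((p.min(2)>165)).astype(np.uint8);m2[:105]=0;m2[180:]=0;m2[:,:262]=0;m2[:,345:]=0
c=max(cv2.findContours(m2,0,2)[0],key=cv2.contourArea);r=cv2.boxPoints(cv2.minAreaRect(c));print(cv2.contourArea(c),r.round(1).tolist())
```

```text
[ 0.37165424 -0.34990006  0.0881114 ] 26.9167
rim [ 0.63993468 -0.3723974   0.122     ] base [ 0.64806098 -0.37993098  0.055     ]
2205.5 [[272.6000061035156, 127.4000015258789], [320.5, 112.0], [336.20001220703125, 160.6999969482422], [288.29998779296875, 176.1999969482422]]
```

View pics/c11.png

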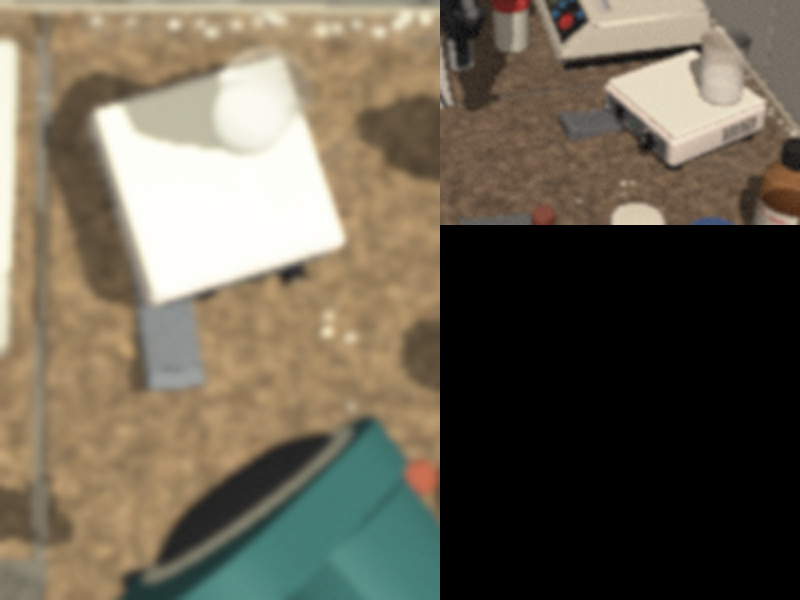

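The wedge sits under the front left corner (visible from crop (142,303) to (203,385)), and the stirrer and beaker are unmoved. I have used my ten views. Now over to the corner.

Call:
step_arm([
  {"delta_pos":[-15,0,0],"angular":[0,0,0],"claw":-1},
  {"delta_pos":[-25,0,0],"angular":[0,0,0],"claw":-1},
  {"delta_pos":[-25,0,0],"angular":[0,0,0],"claw":-1},
  {"delta_pos":[-25,-1,0],"angular":[0,0,0],"claw":-1},
  {"delta_pos":[-25,-1,0],"angular":[0,0,0],"claw":-1},
  {"delta_pos":[-25,-1,0],"angular":[0,0,0],"claw":-1},
  {"delta_pos":[-25,-1,0],"angular":[0,0,0],"claw":-1},
  {"delta_pos":[-13,0,10],"angular":[0,0,0],"claw":-1},
  {"delta_pos":[0,0,20],"angular":[0,0,0],"claw":-1},
  {"delta_pos":[0,0,15],"angular":[0,0,0],"claw":-1},
  {"delta_pos":[0,0,6],"angular":[0,0,0],"claw":-1},
  {"delta_pos":[0,0,0],"angular":[0,0,0],"claw":-1},
])

```text
time_s: 28.02
position: [0.5471, -0.3246, 0.0324]
tcp_rot: [-0.002, -0.077, 0.997, 0.001]
force: [0.2, -0.2, 0.1]
grip_width: 0.0
grip_force: 0.0
```

Call:
step_arm([
  {"delta_pos":[0,0,2],"angular":[0,0,0],"claw":-1},
  {"delta_pos":[0,0,2],"angular":[0,0,0],"claw":-1},
  {"delta_pos":[0,0,2],"angular":[0,0,0],"claw":-1},
  {"delta_pos":[0,0,0],"angular":[0,0,0],"claw":-1},
])

```text
time_s: 28.35
position: [0.5481, -0.3257, 0.0293]
tcp_rot: [0.0, -0.077, 0.997, -0.0]
force: [0.1, 0.1, 0.9]
grip_width: -0.0001
grip_force: 0.0
```

Call:
step_arm([
  {"delta_pos":[0,0,1],"angular":[0,0,0],"claw":-1},
  {"delta_pos":[0,0,0.5],"angular":[0,0,0],"claw":-1},
  {"delta_pos":[0,0,0],"angular":[0,0,0],"claw":-1},
])

```text
time_s: 28.6
position: [0.548, -0.3257, 0.0277]
tcp_rot: [0.0, -0.077, 0.997, -0.0]
force: [0.7, 0.6, 0.8]
grip_width: 0.0002
grip_force: 0.0
```

Call:
step_arm([
  {"delta_pos":[0,0,0.4],"angular":[0,0,0],"claw":-1},
  {"delta_pos":[0,0,0.4],"angular":[0,0,0],"claw":-1},
  {"delta_pos":[0,0,0],"angular":[0,0,0],"claw":-1},
])

```text
time_s: 28.85
position: [0.548, -0.3257, 0.0268]
tcp_rot: [-0.0, -0.077, 0.997, -0.0]
force: [-0.0, -0.8, -0.7]
grip_width: 0.0002
grip_force: 0.0
```

Call:
step_arm([
  {"delta_pos":[0,0,0.4],"angular":[0,0,0],"claw":-1},
  {"delta_pos":[0,0,0],"angular":[0,0,0],"claw":-1},
])

```text
time_s: 29.02
position: [0.5479, -0.3257, 0.0264]
tcp_rot: [-0.0, -0.077, 0.997, -0.0]
force: [0.2, -0.1, 0.9]
grip_width: -0.0
grip_force: 0.0
```

Call:
step_arm([
  {"delta_pos":[0,0,0.4],"angular":[0,0,0],"claw":-1},
  {"delta_pos":[0,0,0],"angular":[0,0,0],"claw":-1},
])

```text
time_s: 29.18
position: [0.548, -0.3257, 0.026]
tcp_rot: [-0.0, -0.077, 0.997, -0.0]
force: [-0.3, -0.1, -0.1]
grip_width: -0.0
grip_force: 0.0
```

Call:
step_arm([
  {"delta_pos":[0,0,0.4],"angular":[0,0,0],"claw":-1},
  {"delta_pos":[0,0,0],"angular":[0,0,0],"claw":-1},
])

```text
time_s: 29.35
position: [0.5479, -0.3257, 0.0256]
tcp_rot: [-0.0, -0.077, 0.997, -0.0]
force: [-0.4, -0.2, -0.4]
grip_width: 0.0001
grip_force: 0.0
```

Call:
step_arm([
  {"delta_pos":[0,0,0.4],"angular":[0,0,0],"claw":-1},
  {"delta_pos":[0,0,0],"angular":[0,0,0],"claw":-1},
])

```text
time_s: 29.52
position: [0.548, -0.3257, 0.0251]
tcp_rot: [-0.0, -0.077, 0.997, -0.0]
force: [0.5, 0.3, -0.4]
grip_width: 0.0004
grip_force: 0.0
```

Call:
step_arm([
  {"delta_pos":[0,0,0.3],"angular":[0,0,0],"claw":-1},
  {"delta_pos":[0,0,0],"angular":[0,0,0],"claw":-1},
])

```text
time_s: 29.68
position: [0.5479, -0.3257, 0.0249]
tcp_rot: [-0.0, -0.077, 0.997, -0.0]
force: [0.1, -0.2, 0.2]
grip_width: -0.0001
grip_force: 0.0
```

Call:
step_arm([
  {"delta_pos":[0,0,0.2],"angular":[0,0,0],"claw":-1},
  {"delta_pos":[0,0,0],"angular":[0,0,0],"claw":-1},
])

```text
time_s: 29.85
position: [0.548, -0.3257, 0.0248]
tcp_rot: [0.0, -0.077, 0.997, -0.0]
force: [0.2, -0.5, 0.7]
grip_width: -0.0004
grip_force: 0.1
```

Call:
step_arm([
  {"delta_pos":[0,0,0.2],"angular":[0,0,0],"claw":-1},
  {"delta_pos":[0,0,0],"angular":[0,0,0],"claw":-1},
])

```text
time_s: 30.02
position: [0.548, -0.3257, 0.0248]
tcp_rot: [0.0, -0.077, 0.997, -0.0]
force: [-1.7, 1.7, 3.5]
grip_width: 0.0002
grip_force: 2.0
```

Call:
step_arm([
  {"delta_pos":[0,0,0.2],"angular":[0,0,0],"claw":-1},
  {"delta_pos":[0,0,0],"angular":[0,0,0],"claw":-1},
])

```text
time_s: 30.18
position: [0.548, -0.3257, 0.0247]
tcp_rot: [0.0, -0.077, 0.997, -0.0]
force: [-2.1, 1.0, 7.3]
grip_width: -0.0
grip_force: 3.8
```

Call:
step_arm([
  {"delta_pos":[0,0,0.15],"angular":[0,0,0],"claw":-1},
  {"delta_pos":[0,0,0],"angular":[0,0,0],"claw":-1},
  {"delta_pos":[0,0,0],"angular":[0,0,0],"claw":-1},
  {"delta_pos":[0,0,0],"angular":[0,0,0],"claw":-1},
  {"delta_pos":[0,0,0],"angular":[0,0,0],"claw":-1},
  {"delta_pos":[0,0,0],"angular":[0,0,0],"claw":-1},
])

```text
time_s: 30.68
position: [0.548, -0.3257, 0.0247]
tcp_rot: [0.0, -0.077, 0.997, -0.0]
force: [-3.8, 2.6, 10.6]
grip_width: -0.0001
grip_force: 5.0
```

At 10.6 N the corner holds firm, with about 0.1 mm of give. Backing away: straight up, then back.

Call:
step_arm([
  {"delta_pos":[0,0,-2],"angular":[0,0,0],"claw":-1},
  {"delta_pos":[0,0,-8],"angular":[0,0,0],"claw":-1},
  {"delta_pos":[0,0,-20],"angular":[0,0,0],"claw":-1},
  {"delta_pos":[0,0,-25],"angular":[0,0,0],"claw":-1},
  {"delta_pos":[0,0,-25],"angular":[0,0,0],"claw":-1},
  {"delta_pos":[25,0,-20],"angular":[0,0,0],"claw":-1},
  {"delta_pos":[25,0,0],"angular":[0,0,0],"claw":-1},
  {"delta_pos":[25,0,0],"angular":[0,0,0],"claw":-1},
  {"delta_pos":[25,0,0],"angular":[0,0,0],"claw":-1},
  {"delta_pos":[25,0,0],"angular":[0,0,0],"claw":-1},
  {"delta_pos":[25,0,0],"angular":[0,0,0],"claw":-1},
  {"delta_pos":[0,0,0],"angular":[0,0,0],"claw":-1},
])

```text
time_s: 31.68
position: [0.3955, -0.3501, 0.1249]
tcp_rot: [-0.0, -0.075, 0.997, -0.0]
force: [0.2, -0.7, 0.1]
grip_width: 0.0001
grip_force: 0.0
```

Run:
```python
from h import *
a=save("top","t12").astype(int);z=cv2.imread("pics/t11.png")[:,:,::-1].astype(int)
print(np.abs(a-z).sum(2)[100:200,262:345].mean(),np.abs(a-z).sum(2)[175:200,283:303].mean())
m2=((a.min(2)>165)).astype(np.uint8);m2[:105]=0;m2[180:]=0;m2[:,:262]=0;m2[:,345:]=0
c=max(cv2.findContours(m2,0,2)[0],key=cv2.contourArea);print(cv2.boxPoints(cv2.minAreaRect(c)).round(1).tolist())
s=get_state();print(s["position"],s["force"],s["time_s"])
```

```text
9.43156626506024 3.456
[[272.6000061035156, 127.4000015258789], [320.5, 112.0], [336.20001220703125, 160.6999969482422], [288.29998779296875, 176.1999969482422]]
[ 0.39794523 -0.34949685  0.12496545] [0.76516212 0.11073936 0.30711049] 31.7333
```

Stirrer and wedge are unchanged after the press, and the arm is clear. Handing in.

```bash
python3 -c "
from rig import *
print(hand_in())"
```

```text
the job is handed in; nothing more can be done
None
```

The larger wedge is pushed under the front left foot and bears on it (5.9 N at the last push); the corner gave only about 0.1 mm under a 10.6 N press, the arm is clear, the stirrer did not move in the top camera view, and the job is handed in at about 32 s with no verdict shown; I also pressed the worktop with the fingertips at about 56 N while finding its height, because the real tips sit about 26 mm above the reported TCP.

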